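Rack varnished picture panels in the drying hood

ROBOT

A 6-joint arm with a two-finger parallel gripper is mounted at the origin on the work surface. World frame = base frame: x ahead of the robot, y to its left, z up, the work surface at z = 0. Lengths are in mm, angles in degrees, forces in N, time in s.
With the tool pointing down it reaches from about 300 to 850 mm from the base axis. Payload 4.2 kg.
Tool frame: the origin (TCP) lies midway between the tips of the shut fingers; the grasp point (between the pads) lies 19 mm behind it; z points along the fingers, y is the line along which they close (so a half turn about z gives the same grasp; the last joint's range is limited). The gripper opens to 91 mm and grips with 3 to 60 N. Pads are 32 mm wide; open, the fingers measure 118 mm over their backs; the gripper's body (76 mm by 178 mm) begins 60 mm behind the grasp point.
Start: joints at [-71.677, 18.312, 89.639, -0, 72.044, -1.146], TCP at [191.65, -542.138, 213.976] pointing down, gripper open.
Joint ranges: [-177.97, 177.97], [-48.28, 115.42], [12.27, 149.76], [-77.06, 257.06], [2.81, 150.46], [-146.56, 146.56]. Speed limits (degrees/s): [147.25, 147.25, 180, 180, 180, 180].

INTERFACE

Orientations are given as [roll, pitch, yaw] about the fixed x, y, z axes, in that order (R = Rz(yaw) Ry(pitch) Rx(roll)).
In Python, from workcell import env gives the robot as it stands.
- The arm moves only by the tool send_rows, never from a script. Its argument "steps" is a list that holds one entry, the list of rows, each a list of 5 numbers: the shift along the tool's x, y, z scaled (see below), then the turn about the tool's z scaled (see below), then the opening, from 0 (shut) to 1 (fully open). In form: [[[dx, dy, dz, yaw, fingers], ...]]. A call has 1 to 5 rows; each row shifts and turns the commanded pose from where the row before left it, along the tool's axes as they then stand; what a row does not reach is not made up. The controller multiplies each number of a shift by 0.04 m and each number of a turn by 0.12 rad. A row lasts 1/12 s, in which the tool goes at most 41.7 mm and 7.16 degrees, less where a joint would pass 70% of its speed; a pose out of reach is approached as far as the arm can. A call with a number of a shift or a turn outside -1 to 1 is refused whole. A call with a gripper value outside its range is refused whole. The fingers move at their own pace and stop on an object; "squeeze" is the grip in N (left out, the last holds). Time passes only in rows, so rows that do not move let the fingers close. It gives the time, the measured TCP pose, the force, the opening and the grip force at its end, in the units of the state.
- env.state(): the state, without advancing time (a new reading comes with each control period).
- env.grab_frame(name): name is "scene" or "side" or "wrist"; returns a dict with "pixels" (400x640x3 uint8, red, green, blue), "depth" (400x640 float32, mm along the optical axis (not along the pixel's ray), 0 where there is no reading), "intrinsics" (3x3 intrinsics, pixels), "dist" ([k1, k2, p1, p2, k3] as OpenCV has them; the pictures are not rectified), "cam_to_world" (4x4, takes a point from camera to world coordinates). Camera axes: x right, y down, z forward; pixel columns grow to the right and rows downward; lengths in mm; the calibration is good to about 2 mm. A picture is of the moment at which its call begins.
- env.job_done(): hands the job in; it is judged then, once.
The state is a dict: "time_s": time; "qpos": joint angles; "qvel": joint speeds; "effort": joint torques, N m; "ee_pos": TCP position; "ee_rot": TCP orientation; "force": force on the tool from outside, world axes, zero at the start; "torque": the same for the moment, N m; "gripper_width": finger opening in mm; "gripper_force": force on a finger pad.
Only numpy, scipy, OpenCV 4.12 (cv2) and the standard library are available. Lean on these libraries where they do the work, as an engineer would, in place of code of your own. Each camera call takes 0.05 s, during which the arm holds its last target. There are 200 camera calls.

TASK

Load the drying hood: first draw the blue pusher carriage back to its parking stop, then hook every picture carrier standing on the table onto the steel rail, each hanging freely. Slide the pusher forward to its stop, in one stroke or several, so that all carriers hang wholly inside the hood, past the red bar, then draw it back to its parking stop and leave it there with the carriers still hanging; take care not to knock over or shove aside the glue bottle, varnish jar and pencil pot.

Things in the scene. Friction and masses are not known exactly. Their poses are not given: they have to be found in the camera images.
- carrier_a: Picture carrier, red hub, black chair on its panel; 0.25 kg, stands on the table or absent. Origin: centre of the foot's underside, z up, y along the rail when hung, hook's mouth open towards +x. All four have one shape, given in mm in this frame: foot 76 (x) x 42 (y), z 0-14; panel 70 (x) x 8 (y), z 14-105.
- carrier_b: Picture carrier, blue hub, black table on its panel; 0.25 kg, stands on the table or absent. Frame and shape as carrier_a. Hook, mm: stem x -22..-12, y +-20, z 105-170; hub bar over the rail x +-23, y +-22, z 162-182, below it a 90-degree inverted V (apex z 162) that sits on the rail; tip x 12..20, y +-20, from the hub down to z 144. Hung: rail axis at z 152, origin 33 above the table.
- carrier_c: Picture carrier, green hub, black lamp on its panel; 0.25 kg, stands on the table or absent. Frame and shape as carrier_a. Grip, mm: white block on top of the hub, x +-10, y +-13, z 181-223, best pinched across x.
- carrier_d: Picture carrier, yellow hub, black armchair on its panel; 0.25 kg, stands on the table or absent. Frame and shape as carrier_a. The rail enters the hook sideways, between panel top (z 105) and tip (z 144), then lies between stem and tip (24 mm wide).
- mouth (a point): On the axis of the 14 mm steel rail at the hood's mouth (red bar), 185 mm above the table. Axes of the fixed station: y along the rail into the hood, x across, away from the robot. Rail clear from y -371 to +211 mm; end posts 36 mm wide, 210 tall. Base plate 10 thick. Hood: an open roof of bars, y 0..195, x +-67, underside 281 above the table, top 307, corner posts at x +-62; ends open.
- pusher_handle (a point): Centre of the black handle block of the blue pusher carriage on the rail, 230 mm above the table; axes as the station's. Block 20 (x) x 26 (y) mm, 206 to 252 mm above the table. The blue sleeve round the rail is 40 mm wide, 164 to 206 mm above the table, and reaches from 28 mm behind (-y) to 85 mm ahead (+y: rubber nose) of the handle.
- pusher (a joint): Pusher carriage, m along the rail towards the hood: 0 at its parking stop (handle 323 mm before the mouth, nose 238 mm before it), 0.25 at its forward stop (nose 12 mm inside the mouth). About 1.5 N of friction plus light damping, about 1.5 N more per carrier pushed; stays where left.
- glue: White glue bottle, 52 mm across, 120 mm tall, standing; origin at the underside's centre; a bystander.
- varnish: Amber varnish jar, 70 mm across, 85 mm tall, standing beyond the station; origin at the underside's centre; a bystander.
- pencil_pot: Blue ceramic pot, 80 mm across, 95 mm tall, standing; origin at the underside's centre; a bystander.

How it is judged:
By the outcome, as a careful person would: the job done as asked, in the order asked, and still so for the second after the job is handed in, with the robot touching nothing.
Of carrier_a, carrier_b, carrier_c, carrier_d only 3 to 4 are there at a start; the rules pass over those that are not, and their reading is None.
At some moment in a run one of carrier_a, carrier_b, carrier_c, carrier_d may be knocked a few centimetres aside while the robot is not near it.
It also fails if it takes over 210 s, if anything falls off the work surface, if the arm or the gripper's body presses on something with over 40 N, if the wrist force passes 120 N, or if a joint passes its speed limit or range.

## Working session

There is one attempt and no reset: what is moved stays moved. The work goes in short steps, Python scripts to look and compute and a tool call to move; the robot and the scene stay as the last step left them, time stands still between calls to the robot, and variables do not carry over. Pictures are saved under pics/ and viewed, at most 14 in all, crops included, and the job is handed in when it is done.

Besides the shell and the picture viewer there is one more tool, called after "Call:" as name(argument=value, ...), one argument or row to a line, values as JSON. send_rows: Moves the arm, as the interface text tells. Shifts and turns lie within -1 to 1; 1 stands for 0.04 m of shift or 0.12 rad of turn. Its arguments: {"type":"object","properties":{"steps":{"type":"array"},"squeeze":{"type":"number"}},"required":["steps"]}

```bash
ls; mkdir -p pics; cat > h.py <<'E'
import numpy as np, cv2
from workcell import env
def grab(n, save=None):
    f=env.grab_frame(n)
    if save: cv2.imwrite(f'pics/{save}.png', f['pixels'][:,:,::-1])
    return f
def ray(f,uv):
    K=np.array(f['intrinsics'],float); d=np.array(f['dist'],float); T=np.array(f['cam_to_world'],float)
    p=cv2.undistortPoints(np.array(uv,float).reshape(-1,1,2),K,d).reshape(-1,2)
    v=np.c_[p,np.ones(len(p))]@T[:3,:3].T
    return T[:3,3],v
def onz(f,uv,z):
    o,v=ray(f,uv); return o+v*((z-o[2])/v[:,2])[:,None]
def cloud(f):
    d=f['depth']; h,w=d.shape
    u,v=np.meshgrid(np.arange(w),np.arange(h))
    o,r=ray(f,np.c_[u.ravel(),v.ravel()])
    P=(o+r*d.reshape(-1,1)).reshape(h,w,3); P[d==0]=np.nan
    return P
E
python3 - <<'E'
from h import *
np.set_printoptions(suppress=True,precision=2)
for n in ['scene','side']:
    f=grab(n,n+'0'); np.savez(n+'0.npz',**f); print(np.array(f['cam_to_world']))
s=env.state(); print(s)
E
```

```text
pics
[[   0.86    0.41   -0.31  941.44]
 [   0.51   -0.68    0.52 -650.75]
 [   0.     -0.61   -0.79 1168.32]
 [   0.      0.      0.      1.  ]]
[[  -0.82   -0.38    0.43  -16.09]
 [  -0.58    0.57   -0.59  803.34]
 [  -0.02   -0.73   -0.68 1049.54]
 [   0.      0.      0.      1.  ]]
{'time_s': 0.1, 'qpos': array([-71.68,  18.35,  89.7 ,   0.  ,  72.04,  -1.14]), 'qvel': array([ 0.01, -0.15, -0.21,  0.02, -0.08, -0.  ]), 'effort': array([ -0.  , -41.33, -23.25,   0.07,   0.04,  -0.  ]), 'ee_pos': array([ 191.52, -541.72,  213.22]), 'ee_rot': array([-179.91,   -0.  ,   19.47]), 'force': array([ 0.37, -0.07,  0.51]), 'torque': array([ 0.01, -0.01, -0.01]), 'gripper_force': 0.0, 'gripper_width': 91.17906237737023}
```

View pics/scene0.png

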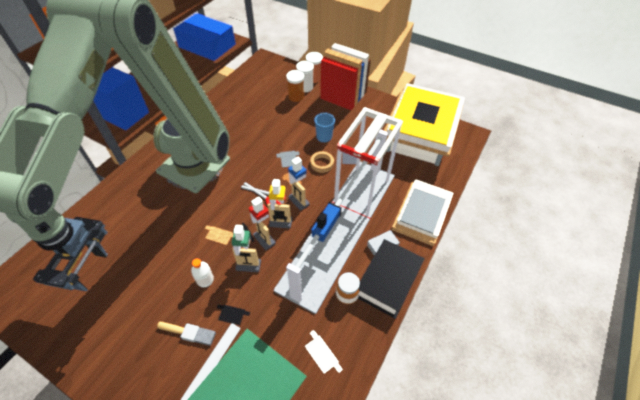

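View pics/side0.png

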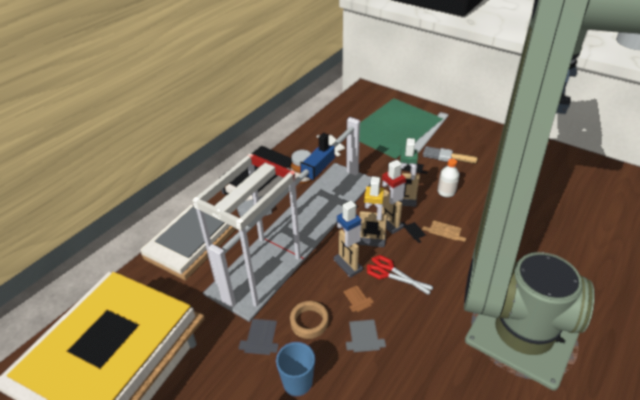

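Scene: four carriers — green (240,235), red (260,212), yellow (278,190), blue (297,170) — standing before the rail; pusher at (325,218), glue (203,272), jar (347,288), pot (324,127), near post (295,280), red bar (357,153).

```bash
python3 - <<'E'
from h import *
np.set_printoptions(suppress=True,precision=1)
A=[];C=[]
for n in ['scene','side']:
    f=dict(np.load(n+'0.npz')); P=cloud(f); hsv=cv2.cvtColor(f['pixels'],cv2.COLOR_RGB2HSV)
    A.append(P.reshape(-1,3));C.append(hsv.reshape(-1,3))
    H,S,V=hsv[...,0].astype(int),hsv[...,1],hsv[...,2]
    cols={'red':((H<6)|(H>174))&(S>150)&(V>90),'blue':(H>100)&(H<125)&(S>130)&(V>60),'green':(H>50)&(H<90)&(S>90),'yellow':(H>20)&(H<32)&(S>170)&(V>120)}
    for k,m in cols.items():
        nn,lab,st,cc=cv2.connectedComponentsWithStats(m.astype(np.uint8))
        for i in range(1,nn):
            if st[i,4]<25: continue
            q=P[lab==i]; q=q[~np.isnan(q).any(1)]
            if len(q)<10 or q[:,2].max()<60 : continue
            print(n,k,cc[i],st[i,4],'med',np.median(q,0),'min',np.percentile(q,3,axis=0),'max',np.percentile(q,97,axis=0))
np.savez('c.npz',A=np.vstack(A),C=np.vstack(C))
A=np.vstack(A);ok=~np.isnan(A).any(1);A=A[ok]
# top view height map, workspace
x0,y0=200,-600
img=np.zeros((400,400),np.float32)
ij=((A[:,:2]-[x0,y0])/2).astype(int)
g=(ij>=0).all(1)&(ij<400).all(1)&(A[:,2]>-5)&(A[:,2]<330)
o=np.argsort(A[g,2]); ii=ij[g][o]; img[ii[:,0],ii[:,1]]=A[g,2][o]
im=cv2.applyColorMap(np.clip(img*0.8,0,255).astype(np.uint8),cv2.COLORMAP_JET); im[img==0]=0
cv2.imwrite('pics/top.png',cv2.resize(im[::-1,::-1],(600,600),interpolation=cv2.INTER_NEAREST))
E
```

```text
scene red [338.   82.9] 1500 med [304.7 606.4 119.3] min [225.1 600.4   7.8] max [379.  624.1 202.7]
scene red [347. 149.] 101 med [594.  117.8 302.9] min [482.5 114.7   0.5] max [619.3 404.7 309.4]
scene red [367.1 157.5] 96 med [661.7 119.3 301.8] min [641.9 116.  287.5] max [682.1 126.7 309.5]
scene red [258.9 211.9] 120 med [ 445.  -146.   180.8] min [ 352.  -161.1    0.8] max [458.2 -21.3 185.2]
scene blue [119.6  99. ] 2233 med [-615.2  172.8  -55.5] min [-740.3  116.1 -190.7] max [-602.6  267.5   22.6]
scene blue [324.  126.5] 281 med [361.3 381.   65.7] min [324.5 360.1  21.6] max [394.4 436.   96.2]
scene blue [297.4 172. ] 86 med [460.7  49.4 181.3] min [425.1  35.4 171.8] max [472.1  73.1 186. ]
scene blue [326.6 221.3] 449 med [644.5 -79.2 205.5] min [ 616.7 -129.6  179.1] max [656.2 -24.6 220.2]
scene green [242.4 239.3] 118 med [ 457.7 -251.7  181.7] min [ 431.2 -268.2  170.7] max [ 472.1 -217.   185.4]
scene yellow [426.8 114.6] 2026 med [711.8 584.8 134.7] min [596.2 467.  130.2] max [802.8 725.4 139. ]
scene yellow [277.3 193.5] 119 med [451.3 -61.2 181.8] min [348.2 -75.7   2.3] max [468.9  53.6 185.9]
side red [269.3 165. ] 239 med [644.4 127.5 302.6] min [ 582.3 -106.8   60. ] max [877.8 131.9 307.4]
side red [392.8 179.6] 158 med [ 421.4 -118.8  177.4] min [ 406.6 -144.2  164.5] max [ 459.9 -104.8  182.6]
side blue [318.  160.5] 503 med [620.3 -56.6 201.7] min [ 613.2 -112.1  171.6] max [647.1 -13.  207.3]
side blue [348.7 222.1] 149 med [433.5  79.4 178.5] min [422.2  56.5 168.7] max [467.   91.3 183. ]
side green [395.3 127.8] 2613 med [ 650.6 -563.6    0.4] min [ 456.4 -702.5   -4.5] max [ 752.3 -233.7  172.9]
side yellow [373.2 196.9] 154 med [433.9 -31.9 178.3] min [414.8 -61.8 165.6] max [462.1 -18.8 182.7]
side yellow [100.7 342.7] 10307 med [694.7 616.5 132.8] min [594.  466.7 129.3] max [802.4 735.4 136.1]
```

View pics/top.png

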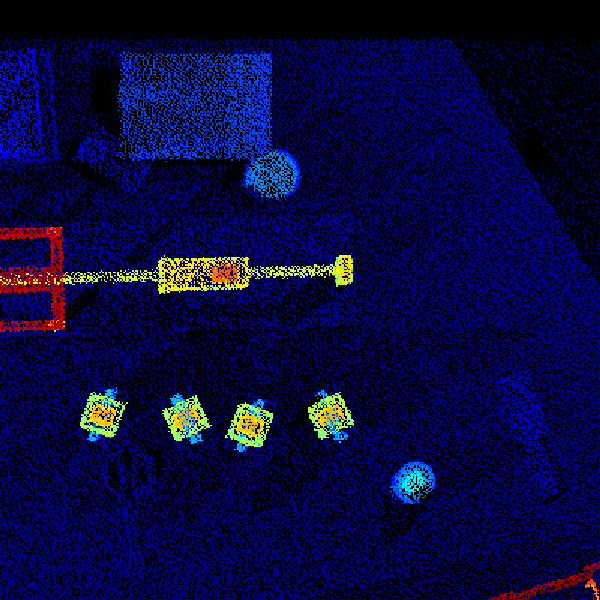

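Top map: clean view of the rail (slightly yawed), pusher, four carriers (orange grips at about (103,414), (187,418), (252,426), (330,414)), jar and glue. Now fit poses.

```bash
python3 - <<'E'
from h import *
np.set_printoptions(suppress=True,precision=1)
d=np.load('c.npz');A=d['A'];C=d['C'];ok=~np.isnan(A).any(1);A=A[ok];C=C[ok]
z=A[:,2]
# rail
m=(z>175)&(z<196)&(A[:,0]>600)&(A[:,0]<680)&(((A[:,1]>-230)&(A[:,1]<-140))|((A[:,1]>0)&(A[:,1]<100)))
q=A[m]; k=np.polyfit(q[:,1],q[:,0],1); r=q[:,0]-np.polyval(k,q[:,1]); q=q[abs(r)<9]; k=np.polyfit(q[:,1],q[:,0],1)
print('rail x=',k, 'yaw',-np.degrees(np.arctan(k[0])), 'z',np.percentile(q[:,2],[5,50,95]),len(q))
# pusher handle top
for nm,mm in {'handle':(z>240)&(z<256)&(abs(A[:,1]+90)<60)&(abs(A[:,0]-640)<60),
 'sleeve':(z>199)&(z<212)&(abs(A[:,1]+60)<110)&(abs(A[:,0]-640)<60),
 'post':(z>203)&(z<216)&(abs(A[:,1]+260)<60)&(abs(A[:,0]-640)<60),
 'redbar':(z>280)&(C[:,1]>150)&(z<312)&((C[:,0]<6)|(C[:,0]>174))&(abs(A[:,1]-120)<60)}.items():
    p=A[mm]; rc=cv2.minAreaRect(p[:,:2].astype(np.float32)); print(nm,len(p),'mean',p.mean(0),'rect',rc, p.min(0),p.max(0))
for nm,c in {'glue':(365,-350),'jar':(770,-160),'pot':(360,390)}.items():
    p=A[(np.hypot(A[:,0]-c[0],A[:,1]-c[1])<70)&(z>15)&(z<130)]; print(nm,cv2.minEnclosingCircle(p[:,:2].astype(np.float32)),p[:,2].max())
for nm,c in {'blue':(448,63),'yellow':(442,-48),'red':(432,-135),'green':(446,-240)}.items():
    D=np.hypot(A[:,0]-c[0],A[:,1]-c[1])<48
    g=A[D&(z>219)&(z<228)]; gr=cv2.minAreaRect(g[:,:2].astype(np.float32))
    hb=A[D&(z>165)&(z<190)]; hr=cv2.minAreaRect(hb[:,:2].astype(np.float32))
    p=A[D&(z>18)&(z<103)]; w=p[:,:2]-p[:,:2].mean(0); u=np.linalg.svd(w,full_matrices=False)[2][0]
    ft=A[D&(z>5)&(z<18)]; fr=cv2.minAreaRect(ft[:,:2].astype(np.float32))
    st=A[D&(z>112)&(z<140)]; 
    off=np.median(st[:,:2],0)-np.array(gr[0])
    print(nm,'grip',len(g),gr,g[:,2].mean(),'\n  hub',hr,'\n  panel dir',np.degrees(np.arctan2(u[1],u[0])),p.mean(0),'foot',fr,'\n  stemoff',off,len(st), 'proj',off@u)
E
```

```text
rail x= [ -0.  632.1] yaw 1.8237746653258742 z [183.  189.5 193.8] 482
handle 149 mean [635.1 -99.9 249.1] rect ((635.4761962890625, -99.4561538696289), (33.04206466674805, 23.101051330566406), 84.55425262451172) [ 623.4 -116.5  240.5] [646.6 -82.1 255.9]
sleeve 714 mean [635.  -65.4 205.1] rect ((633.7764282226562, -71.33509063720703), (46.402687072753906, 119.25165557861328), 0.5153130888938904) [ 610.1 -131.   199.1] [656.9 -11.6 211.9]
post 121 mean [ 640.4 -259.3  208.5] rect ((640.3433837890625, -258.3660888671875), (37.2807502746582, 19.548904418945312), 0.3366408944129944) [ 621.7 -268.1  203.2] [ 659.  -248.5  213.5]
redbar 407 mean [629.7 123.3 300.9] rect ((624.887939453125, 122.74826049804688), (118.99639129638672, 19.64950180053711), 0.8570554852485657) [565.5 113.6 282.1] [684.4 133.4 311.3]
glue ((356.80963134765625, -349.7803955078125), 32.161766052246094) 123.9527976413192
jar ((783.2213745117188, -150.0101776123047), 57.148780822753906) 90.35302418393258
pot ((360.6998596191406, 402.10321044921875), 44.46072006225586) 99.5447498394849
blue grip 99 ((447.242553710937
[... 1100 characters left out ...]
06), 69.04895782470703) 
  panel dir -22.399189995109786 [ 432.9 -132.1   60. ] foot ((428.71783447265625, -141.22988891601562), (74.10298919677734, 87.76481628417969), 80.07274627685547) 
  stemoff [-17.9   9.1] 121 proj -20.015340266956414
green grip 100 ((445.028564453125, -240.54624938964844), (22.000743865966797, 31.754487991333008), 24.904260635375977) 222.18732536660013 
  hub ((445.6805725097656, -240.02468872070312), (47.046058654785156, 52.76109313964844), 26.839754104614258) 
  panel dir 19.55264836457708 [ 440.3 -243.8   59.9] foot ((446.92718505859375, -239.78173828125), (80.1983642578125, 53.85018539428711), 31.09309959411621) 
  stemoff [-11.6   2.4] 62 proj -10.15923590702315
```

Call:
send_rows(
  steps=[
    [[0,0,-1,-1,1],[0,0,-1,-1,1],[0,0,-1,-1,1],[0,0,0,-1,1],[0,0,0,-1,1]],
  ],
)

```text
time_s: 0.52
ee_pos: [192.0, -543.1, 336.9]
ee_rot: [179.7, 0.2, 54.2]
force: [0.5, -0.1, -1.4]
gripper_width: 91.2
gripper_force: 0.0
```

Call:
send_rows(
  steps=[
    [[0,0,0,-1,1],[0,0,0,-1,1],[0,0,0,-1,1],[0,0,0,-1,1],[0,0,0,-1,1]],
  ],
)

```text
time_s: 0.93
ee_pos: [191.6, -541.9, 333.4]
ee_rot: [-180.0, -0.1, 88.6]
force: [0.1, 0.2, 0.4]
gripper_width: 91.7
gripper_force: 0.0
```

Call:
send_rows(
  steps=[
    [[0,0,0,-0.52,1],[0,0,0,0,1]],
  ],
)

```text
time_s: 1.1
ee_pos: [191.6, -542.0, 333.5]
ee_rot: [-180.0, -0.1, 91.8]
force: [0.8, 0.0, 0.2]
gripper_width: 91.4
gripper_force: 0.0
```

Call:
send_rows(
  steps=[
    [[0.67,0.714,0,0,1],[0.67,0.714,0,0,1],[0.67,0.714,0,0,1],[0.67,0.714,0,0,1],[0.67,0.714,0,0,1]],
  ],
)

```text
time_s: 1.52
ee_pos: [331.0, -402.2, 333.8]
ee_rot: [-180.0, -0.0, 91.6]
force: [-0.0, 0.3, -0.1]
gripper_width: 91.3
gripper_force: 0.0
```

Call:
send_rows(
  steps=[
    [[0.67,0.714,0,0,1],[0.67,0.714,0,0,1],[0.67,0.714,0,0,1],[0.67,0.714,0,0,1],[0.67,0.714,0,0,1]],
  ],
)

```text
time_s: 1.93
ee_pos: [469.6, -263.6, 333.8]
ee_rot: [-180.0, 0.0, 91.7]
force: [0.8, -1.6, -0.2]
gripper_width: 90.8
gripper_force: 0.0
```

Call:
send_rows(
  steps=[
    [[0.67,0.714,0,0,1],[0.67,0.714,0,0,1],[0.67,0.714,0,0,1],[0.67,0.714,0,0,1],[0.67,0.714,0,0,1]],
  ],
)

```text
time_s: 2.35
ee_pos: [608.2, -125.2, 333.7]
ee_rot: [-180.0, 0.0, 91.7]
force: [-0.1, -0.4, 0.0]
gripper_width: 90.9
gripper_force: 0.0
```

Call:
send_rows(
  steps=[
    [[0.67,0.714,0,0,1],[0,0,0,0,1],[0,0,0,0,1]],
  ],
)

```text
time_s: 2.6
ee_pos: [635.7, -97.7, 332.4]
ee_rot: [-179.9, -0.0, 91.9]
force: [-0.2, -1.0, 0.0]
gripper_width: 91.2
gripper_force: 0.0
```

Call:
send_rows(
  steps=[
    [[0,0,0.98,0,1],[0,0,0.98,0,1],[0,0,0.7,0,1],[0,0,0.28,0,1],[0,0,0,0,0]],
  ],
  squeeze=15,
)

```text
time_s: 3.02
ee_pos: [632.6, -100.0, 213.6]
ee_rot: [-179.6, -0.0, 91.7]
force: [-1.2, -0.3, 0.5]
gripper_width: 87.2
gripper_force: 0.0
```

Call:
send_rows(
  steps=[
    [[0,0,0,0,0],[0,0,0,0,0],[0,0,0,0,0],[0,0,0,0,0],[0,0,0,0,0]],
  ],
)

```text
time_s: 3.43
ee_pos: [635.5, -99.3, 217.7]
ee_rot: [179.9, 0.0, 91.8]
force: [0.8, 0.7, -0.1]
gripper_width: 53.9
gripper_force: 0.0
```

Call:
send_rows(
  steps=[
    [[-0.3,0,0,0,0],[-0.5,0,0,0,0],[-0.5,0,0,0,0],[-0.5,0,0,0,0],[-0.3,0,0,0,0]],
  ],
)

```text
time_s: 3.85
ee_pos: [637.5, -185.9, 216.5]
ee_rot: [180.0, 0.1, 91.7]
force: [0.6, -0.7, -0.3]
gripper_width: 20.8
gripper_force: 0.0
```

Call:
send_rows(
  steps=[
    [[0,0,0,0,0.5],[0,0,0,0,0.5],[0,0,0,0,0.5],[0,0,0,0,0.5],[0,0,0,0,0.5]],
  ],
)

```text
time_s: 4.27
ee_pos: [637.6, -182.2, 216.5]
ee_rot: [180.0, -0.0, 91.9]
force: [-0.9, 0.1, 0.1]
gripper_width: 45.6
gripper_force: 0.0
```

```bash
python3 - <<'E'
from h import *
f=grab('side'); P=cloud(f).reshape(-1,3); P=P[~np.isnan(P).any(1)]
for a,b in ((240,256),(199,212)):
    q=P[(P[:,2]>a)&(P[:,2]<b)&(abs(P[:,0]-635)<26)&(P[:,1]<50)&(P[:,1]>-250)]
    print(np.histogram(q[:,1],bins=np.arange(-250,51,10)))
E
```

```text
(array([ 0,  0,  0,  0,  0,  2, 10,  9, 14,  0,  0,  0,  0,  1, 20, 21, 24,
        0,  0,  0,  0,  0,  0,  0,  0,  0,  0,  0,  0,  0]), array([-250, -240, -230, -220, -210, -200, -190, -180, -170, -160, -150,
       -140, -130, -120, -110, -100,  -90,  -80,  -70,  -60,  -50,  -40,
        -30,  -20,  -10,    0,   10,   20,   30,   40,   50]))
(array([ 7,  0,  0,  0,  0,  0,  0,  0,  0,  0,  0,  0,  8, 12, 17, 17, 40,
       36, 35, 36, 33, 39, 33, 49,  0,  0,  0,  0,  0,  0]), array([-250, -240, -230, -220, -210, -200, -190, -180, -170, -160, -150,
       -140, -130, -120, -110, -100,  -90,  -80,  -70,  -60,  -50,  -40,
        -30,  -20,  -10,    0,   10,   20,   30,   40,   50]))
```

The handle (y≈-98) stayed; fingers closed too late. Return and grip again.

Call:
send_rows(
  steps=[
    [[0.5,0,0,0,0.5],[0.6,0,0,0,0.5],[0.6,0,0,0,0.5],[0.4,0,0,0,0.5],[0,0,0,0,0]],
  ],
)

```text
time_s: 4.73
ee_pos: [634.8, -95.7, 216.6]
ee_rot: [180.0, -0.1, 92.0]
force: [-0.2, 1.5, 0.6]
gripper_width: 41.5
gripper_force: 0.0
```

Call:
send_rows(
  steps=[
    [[0,0,0,0,0],[0,0,0,0,0],[0,0,0,0,0],[0,0,0,0,0],[0,0,0,0,0]],
  ],
)

```text
time_s: 5.15
ee_pos: [636.6, -100.0, 216.4]
ee_rot: [179.8, 0.0, 91.7]
force: [5.2, 2.0, 0.0]
gripper_width: 19.5
gripper_force: 15.0
```

Call:
send_rows(
  steps=[
    [[0,0,0,0,0],[0,0,0,0,0]],
  ],
)

```text
time_s: 5.32
ee_pos: [636.6, -100.1, 216.3]
ee_rot: [179.8, 0.0, 91.7]
force: [4.7, 1.1, -1.9]
gripper_width: 19.9
gripper_force: 15.0
```

Call:
send_rows(
  steps=[
    [[-0.3,0.04,0,0,0],[-0.5,0,0,0,0],[-0.6,0,0,0,0],[-0.5,0,0,0,0],[-0.3,0,0,0,0]],
  ],
)

```text
time_s: 5.73
ee_pos: [639.2, -189.6, 216.3]
ee_rot: [180.0, -0.0, 91.7]
force: [0.2, 2.1, 0.9]
gripper_width: 19.9
gripper_force: 15.0
```

Call:
send_rows(
  steps=[
    [[-0.15,0,0,0,0],[-0.1,0,0,0,0],[0,0,0,0,0],[0,0,0,0,0]],
  ],
)

```text
time_s: 6.07
ee_pos: [639.5, -197.4, 216.3]
ee_rot: [-180.0, 0.1, 91.8]
force: [-0.5, -1.6, -0.0]
gripper_width: 20.2
gripper_force: 15.0
```

Creep to the stop.

Call:
send_rows(
  steps=[
    [[-0.1,0,0,0,0],[0,0,0,0,0],[0,0,0,0,0]],
  ],
)

```text
time_s: 6.32
ee_pos: [639.6, -200.8, 216.4]
ee_rot: [-180.0, 0.0, 91.8]
force: [-0.6, -0.2, 0.6]
gripper_width: 20.2
gripper_force: 15.0
```

Call:
send_rows(
  steps=[
    [[-0.08,0,0,0,0],[0,0,0,0,0],[0,0,0,0,0]],
  ],
)

```text
time_s: 6.57
ee_pos: [639.7, -204.0, 216.3]
ee_rot: [-180.0, -0.0, 91.8]
force: [-2.1, 1.9, 1.2]
gripper_width: 19.7
gripper_force: 15.0
```

Call:
send_rows(
  steps=[
    [[-0.06,0,0,0,0],[0,0,0,0,0],[0,0,0,0,0]],
  ],
)

```text
time_s: 6.82
ee_pos: [639.7, -204.1, 216.3]
ee_rot: [-180.0, -0.3, 91.8]
force: [-3.0, 7.2, 1.9]
gripper_width: 19.9
gripper_force: 15.0
```

Call:
send_rows(
  steps=[
    [[0.05,0,0,0,0.8],[0,0,0,0,0.8],[0,0,0,0,0.8],[0,0,-0.8,0,0.8],[0,0,-1,0,0.8]],
  ],
)

```text
time_s: 7.23
ee_pos: [638.2, -204.7, 285.0]
ee_rot: [-179.5, -0.1, 91.8]
force: [0.8, -0.2, -0.2]
gripper_width: 50.5
gripper_force: 0.0
```

Call:
send_rows(
  steps=[
    [[0,0,-1,0,0.8],[0.76,-0.51,0,0,0.8],[0.76,-0.51,0,0,0.8],[0.76,-0.51,0,0,0.8],[0.76,-0.51,0,0,0.8]],
  ],
)

```text
time_s: 7.65
ee_pos: [553.6, -85.3, 328.4]
ee_rot: [179.9, 0.0, 91.7]
force: [1.1, 0.6, 0.5]
gripper_width: 73.0
gripper_force: 0.0
```

Call:
send_rows(
  steps=[
    [[0.76,-0.51,0,0,0.8],[0.76,-0.51,0,0,0.8],[0.76,-0.51,0,0,0.8],[0.76,-0.51,0,0,0.8],[0.72,-0.51,0,0,0.8]],
  ],
)

```text
time_s: 8.07
ee_pos: [446.8, 62.3, 328.5]
ee_rot: [179.9, 0.0, 91.8]
force: [0.1, 0.2, -0.2]
gripper_width: 73.0
gripper_force: 0.0
```

Call:
send_rows(
  steps=[
    [[0,0,0,0.85,0.8],[0,0,0,0.85,0.8],[0,0,0,0.85,0.8],[0,0,0,0.84,0.8],[0,0,0,0,0.8]],
  ],
)

```text
time_s: 8.48
ee_pos: [448.0, 61.2, 328.5]
ee_rot: [179.9, 0.0, 68.4]
force: [0.4, 0.7, -0.1]
gripper_width: 73.0
gripper_force: 0.0
```

```bash
cat > m.py <<'E'
from h import *
import sys
np.set_printoptions(suppress=True,precision=1)
def pts(names=('scene','side')):
    A=np.vstack([cloud(grab(n)).reshape(-1,3) for n in names]); return A[~np.isnan(A).any(1)]
def report(A):
    z=A[:,2]
    # grips standing: cluster points z 212..228 ; x 350..560
    g=A[(z>212)&(z<229)&(A[:,0]>330)&(A[:,0]<585)&(A[:,1]>-400)&(A[:,1]<250)]
    im=np.zeros((300,700),np.uint8); im[(g[:,0]-300).astype(int),(g[:,1]+420).astype(int)]=1
    n,lab,st,c=cv2.connectedComponentsWithStats(cv2.dilate(im,np.ones((7,7))))
    for i in range(1,n):
        q=g[lab[(g[:,0]-300).astype(int),(g[:,1]+420).astype(int)]==i]
        if len(q)<25: continue
        r=cv2.minAreaRect(q[:,:2].astype(np.float32)); c0=r[0]
        D=np.hypot(A[:,0]-c0[0],A[:,1]-c0[1])<48
        p=A[D&(z>18)&(z<103)][:,:2]; hr=cv2.minAreaRect(A[D&(z>165)&(z<190)][:,:2].astype(np.float32))
        u=np.linalg.svd(p-p.mean(0),full_matrices=False)[2][0] if len(p)>20 else np.array([1,0])
        print('carrier grip',np.array(c0),'n',len(q),'zmax',q[:,2].max(),'hub',np.array(hr[0]),'hubang',hr[2],'panel',np.degrees(np.arctan2(u[1],u[0])*np.sign(u[0])) if u[0]>0 else np.degrees(np.arctan2(-u[1],-u[0])))
    h=A[(z>235)&(z<262)&(A[:,0]>595)&(A[:,0]<670)&(A[:,1]>-280)&(A[:,1]<330)]
    print('above rail (y hist 10mm):',[(int(b),int(c)) for c,b in zip(*np.histogram(h[:,1],bins=np.arange(-280,331,10))) if c>3])
if __name__=='__main__':
    report(pts()); s=env.state(); print(s['time_s'],s['ee_pos'],s['ee_rot'],s['qpos'])
E
python3 m.py
```

```text
carrier grip [ 432.8 -133.5] n 144 zmax 228.36675296037765 hub [ 433.1 -133.4] hubang 67.73967742919922 panel -22.487193841385093
carrier grip [441.4 -47.6] n 132 zmax 226.38844087317 hub [441.9 -47.3] hubang 23.6186466217041 panel 25.533697593550635
carrier grip [ 444.9 -239.4] n 137 zmax 227.53968039535027 hub [ 445.6 -240. ] hubang 26.92266845703125 panel 20.47064161470841
carrier grip [447.2  63.9] n 155 zmax 228.43568284372907 hub [447.6  63.8] hubang 70.09520721435547 panel -21.7541248566466
carrier grip [567. 125.] n 42 zmax 227.68222651522865 hub [566.5 125.3] hubang 7.7618608474731445 panel -84.32126911264434
above rail (y hist 10mm): [(-220, 48), (-210, 32), (-200, 19)]
8.5833 [447.9  61.1 328.4] [180.    0.   68.6] [ 6.3  3.8 91.9 -0.  84.2 27.7]
```

Call:
send_rows(
  steps=[
    [[0.04,-0.02,1,0,0.8],[0,0,1,0,0.8],[0,0,1,0,0.6],[0,0,0.46,0,0.5],[0,0,0,0,0]],
  ],
  squeeze=25,
)

```text
time_s: 9.0
ee_pos: [444.4, 62.5, 185.7]
ee_rot: [-179.5, 0.3, 68.6]
force: [-0.3, -0.5, 0.5]
gripper_width: 55.8
gripper_force: 0.0
```

Call:
send_rows(
  steps=[
    [[0,0,0,0,0],[0,0,0,0,0],[0,0,0,0,0],[0,0,0,0,0],[0,0,0,0,0]],
  ],
)

```text
time_s: 9.42
ee_pos: [448.4, 63.2, 191.2]
ee_rot: [179.9, -0.1, 68.5]
force: [-0.9, -0.3, -0.4]
gripper_width: 22.7
gripper_force: 0.0
```

Call:
send_rows(
  steps=[
    [[0,0,0,0,0],[0,0,0,0,0],[0,0,0,0,0]],
  ],
)

```text
time_s: 9.67
ee_pos: [448.2, 63.5, 191.0]
ee_rot: [179.9, -0.1, 68.5]
force: [-0.1, 0.6, 5.8]
gripper_width: 19.8
gripper_force: 25.0
```

Call:
send_rows(
  steps=[
    [[0,0,-0.5,0,0],[0,0,-0.7,0,0],[0,0,-0.31,-0.5,0],[0,0,0,-0.9,0],[0,0,0,-0.9,0]],
  ],
)

```text
time_s: 10.08
ee_pos: [447.8, 63.1, 250.9]
ee_rot: [179.9, 0.0, 84.6]
force: [0.5, -0.3, -2.4]
gripper_width: 20.0
gripper_force: 25.0
```

Call:
send_rows(
  steps=[
    [[0,0,0,-0.8,0],[0,0,0,-0.29,0],[0,0,0,0,0],[0,0,0,0,0]],
  ],
)

```text
time_s: 10.42
ee_pos: [447.3, 63.1, 249.9]
ee_rot: [-179.9, 0.0, 91.7]
force: [0.4, -0.1, -2.0]
gripper_width: 20.0
gripper_force: 25.0
```

Call:
send_rows(
  steps=[
    [[-0.1,0.6,0,0,0],[-0.07,0.9,0,0,0],[0,0.8,0,0,0],[0,0.4,0,0,0],[0,0.4,0,0,0]],
  ],
)

```text
time_s: 10.83
ee_pos: [573.1, 60.2, 249.5]
ee_rot: [-179.9, 0.0, 91.7]
force: [0.7, -0.6, -2.9]
gripper_width: 19.7
gripper_force: 25.0
```

Call:
send_rows(
  steps=[
    [[0,0.4,0,0,0],[0,0.4,0,0,0],[0,0.4,0,0,0],[0,0.3,0,0,0],[0,0,0,0,0]],
  ],
)

```text
time_s: 11.25
ee_pos: [633.7, 62.2, 249.0]
ee_rot: [180.0, 0.0, 91.7]
force: [-1.8, 0.3, -1.7]
gripper_width: 19.9
gripper_force: 25.0
```

Call:
send_rows(
  steps=[
    [[0,0,0,0,0],[0,0,0,0,0]],
  ],
)

```text
time_s: 11.42
ee_pos: [630.8, 62.1, 249.9]
ee_rot: [-179.9, 0.0, 91.8]
force: [-0.8, -0.1, -2.1]
gripper_width: 19.8
gripper_force: 25.0
```

Call:
send_rows(
  steps=[
    [[0,0,0.3,0,0],[0,0,0.25,0,0],[0,0,0,0,0],[0,0,0,0,0]],
  ],
)

```text
time_s: 11.75
ee_pos: [630.8, 62.1, 227.9]
ee_rot: [-179.9, 0.0, 91.8]
force: [0.2, -0.3, -1.2]
gripper_width: 20.1
gripper_force: 25.0
```

Call:
send_rows(
  steps=[
    [[0,0,0.1,0,0],[0,0,0,0,0],[0,0,0,0,0]],
  ],
)

```text
time_s: 12.0
ee_pos: [631.7, 62.1, 224.5]
ee_rot: [180.0, 0.0, 91.8]
force: [-0.2, 0.1, -2.2]
gripper_width: 19.9
gripper_force: 25.0
```

Call:
send_rows(
  steps=[
    [[0,0,0.04,0,0],[0,0,0,0,0],[0,0,0,0,0]],
  ],
)

```text
time_s: 12.25
ee_pos: [631.8, 62.2, 224.0]
ee_rot: [179.9, 0.0, 91.8]
force: [-2.4, -0.1, 5.2]
gripper_width: 19.8
gripper_force: 25.0
```

Call:
send_rows(
  steps=[
    [[0,0,0.03,0,0],[0,0,0,0,0],[0,0,0,0,0]],
  ],
)

```text
time_s: 12.5
ee_pos: [631.8, 62.2, 224.0]
ee_rot: [179.9, -0.0, 91.8]
force: [-3.8, -0.4, 8.8]
gripper_width: 20.0
gripper_force: 25.0
```

Call:
send_rows(
  steps=[
    [[0,0,-0.05,0,0.6],[0,0,0,0,0.6],[0,0,0,0,0.6],[0,0,0,0,0.6],[0,0,-0.5,0,0.6]],
  ],
)

```text
time_s: 12.92
ee_pos: [629.6, 62.0, 239.2]
ee_rot: [-179.5, 0.0, 91.8]
force: [-0.6, -0.7, -1.1]
gripper_width: 50.2
gripper_force: 0.0
```

Call:
send_rows(
  steps=[
    [[0,0,-1,0,0.6],[0,0,-1,0,0.6],[-0.433,-0.806,0,0,0.8],[-0.433,-0.806,0,0,0.8],[-0.433,-0.806,0,0,0.8]],
  ],
)

```text
time_s: 13.33
ee_pos: [536.2, 6.8, 323.6]
ee_rot: [179.9, 0.0, 91.9]
force: [-0.4, -0.6, 0.5]
gripper_width: 71.1
gripper_force: 0.0
```

Call:
send_rows(
  steps=[
    [[-0.433,-0.806,0,0,0.8],[-0.433,-0.806,0,0,0.8],[-0.433,-0.806,0,0,0.8],[0,0,0,-0.9,0.8],[0,0,0,-0.9,0.8]],
  ],
)

```text
time_s: 13.75
ee_pos: [440.0, -48.6, 323.9]
ee_rot: [179.9, 0.0, 104.3]
force: [1.0, -0.4, -0.5]
gripper_width: 73.0
gripper_force: 0.0
```

Call:
send_rows(
  steps=[
    [[0,0,0,-0.9,0.8],[0,0,0,-0.75,0.8],[0,0,0,0,0.8],[0,0,0,0,0.8]],
  ],
)

```text
time_s: 14.08
ee_pos: [441.7, -47.8, 323.3]
ee_rot: [-180.0, -0.0, 115.4]
force: [-0.2, 0.3, 0.6]
gripper_width: 73.2
gripper_force: 0.0
```

```bash
python3 m.py; python3 -c "
from h import *
f=grab('side','s1')"
```

```text
carrier grip [ 432.9 -132.6] n 145 zmax 226.40416551195847 hub [ 432.9 -133.3] hubang 67.76461029052734 panel -22.735975074560216
carrier grip [441.8 -48.1] n 130 zmax 226.2411090348885 hub [442.2 -47.5] hubang 24.946943283081055 panel 25.619995808060825
carrier grip [ 444.6 -239. ] n 137 zmax 227.72287430657627 hub [ 445.1 -239.9] hubang 26.74546241760254 panel 20.20368884006386
carrier grip [567.7 125.3] n 43 zmax 228.6348586404937 hub [566.7 124.8] hubang 4.005157470703125 panel 82.36618111021299
above rail (y hist 10mm): [(-220, 47), (-210, 36), (-200, 26), (40, 25), (50, 56), (60, 47), (70, 9)]
14.1833 [441.7 -47.7 323.4] [-180.    -0.   115.4] [ -7.6   3.2  93.3  -0.   83.5 -33.1]
```

View pics/s1.png

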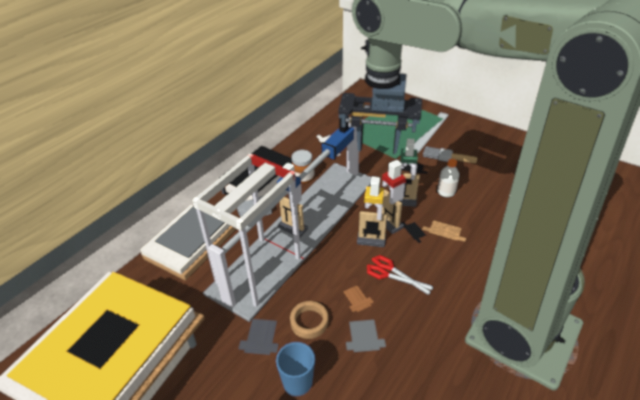

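Side view: blue carrier hangs on the rail at (290,213) beside the hood; yellow (373,205) next.

Call:
send_rows(
  steps=[
    [[0,0,1,0,0.8],[0,0,1,0,0.6],[0,0,0.9,0,0.5],[0,0,0.43,0,0.4],[0,0,0,0,0]],
  ],
)

```text
time_s: 14.65
ee_pos: [438.7, -47.3, 186.4]
ee_rot: [-179.6, -0.3, 115.5]
force: [-0.8, -0.3, -1.1]
gripper_width: 49.3
gripper_force: 0.0
```

Call:
send_rows(
  steps=[
    [[0,0,0,0,0],[0,0,0,0,0],[0,0,0,0,0],[0,0,0,0,0],[0,0,0,0,0]],
  ],
)

```text
time_s: 15.07
ee_pos: [442.4, -48.0, 191.7]
ee_rot: [179.9, 0.1, 115.5]
force: [-0.7, -0.4, 4.7]
gripper_width: 19.9
gripper_force: 25.0
```

Call:
send_rows(
  steps=[
    [[0,0,0,0,0],[0,0,0,0,0],[0,0,0,0,0]],
  ],
)

```text
time_s: 15.32
ee_pos: [442.4, -48.0, 191.7]
ee_rot: [179.9, 0.1, 115.5]
force: [-0.7, -0.2, 5.6]
gripper_width: 20.2
gripper_force: 25.0
```

Call:
send_rows(
  steps=[
    [[0,0,-0.5,0,0],[0,0,-0.7,0,0],[0,0,-0.3,0.5,0],[0,0,0,0.9,0],[0,0,0,0.9,0]],
  ],
)

```text
time_s: 15.73
ee_pos: [442.0, -47.8, 251.2]
ee_rot: [179.9, 0.0, 99.4]
force: [-0.5, -0.1, -3.0]
gripper_width: 20.0
gripper_force: 25.0
```

Call:
send_rows(
  steps=[
    [[0,0,0,0.8,0],[0,0,0,0.34,0],[0,0,0,0,0],[0,0,0,0,0]],
  ],
)

```text
time_s: 16.07
ee_pos: [441.4, -47.7, 250.1]
ee_rot: [-180.0, -0.0, 91.9]
force: [-0.0, 0.1, -3.1]
gripper_width: 20.1
gripper_force: 25.0
```

Call:
send_rows(
  steps=[
    [[0.44,0.6,0,0,0],[0.5,0.8,0,0,0],[0.4,0.8,0,0,0],[0,0.4,0,0,0],[0,0.4,0,0,0]],
  ],
)

```text
time_s: 16.48
ee_pos: [561.1, 10.8, 249.7]
ee_rot: [-180.0, -0.0, 92.0]
force: [0.1, -0.1, -1.9]
gripper_width: 19.8
gripper_force: 25.0
```

Call:
send_rows(
  steps=[
    [[0,0.4,0,0,0],[0,0.5,0,0,0],[0,0.5,0,0,0],[0,0.42,0,0,0],[0,0,0,0,0]],
  ],
)

```text
time_s: 16.9
ee_pos: [635.6, 12.2, 249.0]
ee_rot: [179.9, 0.0, 91.9]
force: [-1.8, -0.1, -1.5]
gripper_width: 19.9
gripper_force: 25.0
```

Call:
send_rows(
  steps=[
    [[0,0,0,0,0],[0,0,0,0,0]],
  ],
)

```text
time_s: 17.07
ee_pos: [631.8, 12.1, 249.8]
ee_rot: [-179.9, 0.0, 91.9]
force: [-0.6, -0.2, -2.5]
gripper_width: 19.9
gripper_force: 25.0
```

Call:
send_rows(
  steps=[
    [[0,0.035,0.3,0,0],[0,0,0.2,0,0],[0,0,0,0,0],[0,0,0.1,0,0],[0,0,0,0,0]],
  ],
)

```text
time_s: 17.48
ee_pos: [633.5, 12.1, 226.0]
ee_rot: [-180.0, 0.0, 91.9]
force: [0.5, 1.1, -2.6]
gripper_width: 19.6
gripper_force: 25.0
```

Call:
send_rows(
  steps=[
    [[0,0,0.04,0,0],[0,0,0,0,0],[0,0,0,0,0]],
  ],
)

```text
time_s: 17.73
ee_pos: [633.7, 12.1, 225.3]
ee_rot: [-180.0, 0.0, 91.9]
force: [-2.0, -0.5, -0.4]
gripper_width: 20.1
gripper_force: 25.0
```

Call:
send_rows(
  steps=[
    [[0,0,0.03,0,0],[0,0,0,0,0],[0,0,0,0,0]],
  ],
)

```text
time_s: 17.98
ee_pos: [633.4, 12.1, 224.8]
ee_rot: [-180.0, 0.0, 91.9]
force: [-4.3, 0.2, 6.7]
gripper_width: 19.9
gripper_force: 25.0
```

Call:
send_rows(
  steps=[
    [[0,0,-0.04,0,0.6],[0,0,0,0,0.6],[0,0,0,0,0.6],[0,0,0,0,0.6],[0,0,-0.5,0,0.6]],
  ],
)

```text
time_s: 18.4
ee_pos: [632.2, 12.1, 241.1]
ee_rot: [-179.5, -0.0, 91.9]
force: [-0.0, -0.1, -0.7]
gripper_width: 50.5
gripper_force: 0.0
```

Call:
send_rows(
  steps=[
    [[0,0,-1,0,0.6],[0,0,-1,0,0.6],[-0.494,-0.732,0,0,0.8],[-0.494,-0.732,0,0,0.8],[-0.494,-0.732,0,0,0.8]],
  ],
)

```text
time_s: 18.82
ee_pos: [548.0, -50.4, 325.6]
ee_rot: [179.9, 0.0, 91.9]
force: [-0.6, -0.4, -0.3]
gripper_width: 71.4
gripper_force: 0.0
```

Call:
send_rows(
  steps=[
    [[-0.494,-0.732,0,0,0.8],[-0.494,-0.732,0,0,0.8],[-0.494,-0.732,0,0,0.8],[-0.494,-0.732,0,0,0.8],[0,0,0,0.9,0.8]],
  ],
)

```text
time_s: 19.23
ee_pos: [429.4, -135.3, 325.8]
ee_rot: [-179.9, 0.1, 85.4]
force: [-0.1, 0.1, -0.7]
gripper_width: 73.2
gripper_force: 0.0
```

Call:
send_rows(
  steps=[
    [[0,0,0,0.9,0.8],[0,0,0,0.9,0.8],[0,0,0,0.82,0.8],[0,0,0,0,0.8],[0,0,0,0,0.8]],
  ],
)

```text
time_s: 19.65
ee_pos: [433.8, -132.8, 325.1]
ee_rot: [180.0, 0.0, 67.8]
force: [-0.8, 0.1, 0.0]
gripper_width: 73.0
gripper_force: 0.0
```

```bash
python3 m.py
```

```text
carrier grip [ 433.2 -133.3] n 145 zmax 227.60896694400105 hub [ 433.1 -133.2] hubang 69.5737533569336 panel -21.523965459835164
carrier grip [ 445.1 -239.6] n 132 zmax 227.51200271743176 hub [ 445.1 -239.5] hubang 28.121919631958008 panel 19.566819486649838
carrier grip [568.2 125.4] n 42 zmax 228.5111677419501 hub [567.7 125.4] hubang 13.041525840759277 panel -74.7557743838055
above rail (y hist 10mm): [(-220, 53), (-210, 54), (-200, 52), (-190, 14), (-10, 31), (0, 50), (10, 61), (20, 50), (40, 26), (50, 52), (60, 49), (70, 8)]
19.75 [ 433.8 -132.8  325.1] [180.    0.   67.8] [-18.5   4.   92.1  -0.   83.8   3.7]
```

Call:
send_rows(
  steps=[
    [[0,0,1,0,0.8],[0,0,1,0,0.6],[0,0,0.9,0,0.5],[0,0,0.47,0,0.4],[0,0,0,0,0]],
  ],
)

```text
time_s: 20.17
ee_pos: [430.7, -131.7, 186.2]
ee_rot: [-179.4, 0.0, 67.8]
force: [0.0, -0.7, 0.0]
gripper_width: 49.4
gripper_force: 0.0
```

Call:
send_rows(
  steps=[
    [[0,0,0,0,0],[0,0,0,0,0],[0,0,0,0,0],[0,0,0,0,0],[0,0,0,0,0]],
  ],
)

```text
time_s: 20.58
ee_pos: [434.6, -133.1, 191.9]
ee_rot: [179.8, -0.0, 67.7]
force: [-0.3, 0.8, 3.0]
gripper_width: 19.7
gripper_force: 25.0
```

Call:
send_rows(
  steps=[
    [[0,0,0,0,0],[0,0,0,0,0]],
  ],
)

```text
time_s: 20.75
ee_pos: [434.7, -133.1, 191.9]
ee_rot: [179.8, -0.0, 67.7]
force: [0.6, -0.4, 7.2]
gripper_width: 19.8
gripper_force: 25.0
```

Call:
send_rows(
  steps=[
    [[0,0,-0.5,0,0],[0,0,-0.7,0,0],[0,0,-0.3,-0.5,0],[0,0,0,-0.9,0],[0,0,0,-0.9,0]],
  ],
)

```text
time_s: 21.17
ee_pos: [433.8, -132.8, 251.1]
ee_rot: [179.9, 0.0, 83.8]
force: [-0.2, -0.5, -4.0]
gripper_width: 20.1
gripper_force: 25.0
```

Call:
send_rows(
  steps=[
    [[0,0,0,-0.8,0],[0,0,0,-0.4,0],[0,0,0,0,0],[0,0,0,0,0]],
  ],
)

```text
time_s: 21.5
ee_pos: [433.3, -132.7, 250.0]
ee_rot: [-179.9, -0.0, 91.6]
force: [-0.5, -0.4, -2.9]
gripper_width: 19.6
gripper_force: 25.0
```

Call:
send_rows(
  steps=[
    [[0.7,0.6,0,0,0],[0.7,0.7,0,0,0],[0.7,0.7,0,0,0],[0.11,0.7,0,0,0],[0,0.4,0,0,0]],
  ],
)

```text
time_s: 21.92
ee_pos: [557.6, -38.3, 249.9]
ee_rot: [179.9, -0.0, 91.8]
force: [0.4, -0.5, -4.1]
gripper_width: 19.9
gripper_force: 25.0
```

Call:
send_rows(
  steps=[
    [[0,0.4,0,0,0],[0,0.5,0,0,0],[0,0.5,0,0,0],[0,0.5,0,0,0],[0,0.16,0,0,0]],
  ],
)

```text
time_s: 22.33
ee_pos: [639.7, -38.1, 249.2]
ee_rot: [180.0, -0.0, 91.7]
force: [-1.5, -0.2, -3.3]
gripper_width: 19.7
gripper_force: 25.0
```

Call:
send_rows(
  steps=[
    [[0,0,0,0,0],[0,0,0,0,0]],
  ],
)

```text
time_s: 22.5
ee_pos: [636.4, -38.2, 249.6]
ee_rot: [-179.9, -0.0, 91.7]
force: [-0.5, -0.4, -1.9]
gripper_width: 19.9
gripper_force: 25.0
```

Slightly far in x (636.4 vs 635); correct by −1.2 mm and lower.

Call:
send_rows(
  steps=[
    [[0,-0.03,0.3,0,0],[0,0,0.2,0,0],[0,0,0,0,0],[0,0,0.1,0,0],[0,0,0,0,0]],
  ],
)

```text
time_s: 22.92
ee_pos: [635.4, -38.3, 226.2]
ee_rot: [-180.0, -0.0, 91.7]
force: [-0.6, -0.2, -3.0]
gripper_width: 19.8
gripper_force: 25.0
```

Call:
send_rows(
  steps=[
    [[0,0,0.03,0,0],[0,0,0,0,0],[0,0,0,0,0]],
  ],
)

```text
time_s: 23.17
ee_pos: [635.5, -38.3, 225.9]
ee_rot: [-180.0, 0.0, 91.7]
force: [-3.0, -0.4, 1.5]
gripper_width: 19.9
gripper_force: 25.0
```

Call:
send_rows(
  steps=[
    [[0,0,0.02,0,0],[0,0,0,0,0],[0,0,0,0,0]],
  ],
)

```text
time_s: 23.42
ee_pos: [635.4, -38.3, 225.7]
ee_rot: [-180.0, 0.0, 91.7]
force: [-4.4, -0.7, 5.4]
gripper_width: 19.8
gripper_force: 25.0
```

Call:
send_rows(
  steps=[
    [[0,0,-0.04,0,0.6],[0,0,0,0,0.6],[0,0,0,0,0.6],[0,0,0,0,0.6],[0,0,-0.5,0,0.6]],
  ],
)

```text
time_s: 23.83
ee_pos: [634.4, -38.1, 242.0]
ee_rot: [-179.6, -0.0, 91.7]
force: [-0.4, 0.0, -0.4]
gripper_width: 50.3
gripper_force: 0.0
```

Call:
send_rows(
  steps=[
    [[0,0,-1,0,0.6],[0,0,-1,0,0.6],[-0.7,-0.7,0,0,0.8],[-0.7,-0.7,0,0,0.8],[-0.7,-0.7,0,0,0.8]],
  ],
)

```text
time_s: 24.25
ee_pos: [554.6, -125.4, 326.5]
ee_rot: [179.9, 0.1, 91.8]
force: [-0.2, -0.5, -0.5]
gripper_width: 71.1
gripper_force: 0.0
```

Call:
send_rows(
  steps=[
    [[-0.7,-0.7,0,0,0.8],[-0.7,-0.7,0,0,0.8],[-0.7,-0.7,0,0,0.8],[-0.7,-0.7,0,0,0.8],[0,0,0,-0.9,0.8]],
  ],
)

```text
time_s: 24.67
ee_pos: [442.0, -244.4, 326.5]
ee_rot: [-179.9, 0.2, 97.7]
force: [0.3, 0.3, 0.8]
gripper_width: 72.6
gripper_force: 0.0
```

Call:
send_rows(
  steps=[
    [[0,0,0,-0.9,0.8],[0,0,0,-0.9,0.8],[0,0,0,-0.54,0.8],[0,0,0,0,0.8],[0,0,0,0,0.8]],
  ],
)

```text
time_s: 25.08
ee_pos: [446.3, -240.2, 325.9]
ee_rot: [180.0, 0.0, 113.9]
force: [0.1, 0.5, 0.2]
gripper_width: 72.9
gripper_force: 0.0
```

```bash
python3 m.py
```

```text
carrier grip [ 445.1 -239.2] n 134 zmax 227.15196769043212 hub [ 444.7 -238.7] hubang 26.69584083557129 panel 26.814319472492347
carrier grip [567.2 123.3] n 41 zmax 228.93816162072392 hub [566.6 125.7] hubang 86.9677505493164 panel -72.9797285014461
above rail (y hist 10mm): [(-220, 55), (-210, 53), (-200, 44), (-190, 18), (-60, 45), (-50, 56), (-40, 51), (-30, 46), (-10, 27), (0, 49), (10, 55), (20, 56), (40, 34), (50, 48), (60, 48), (70, 8)]
25.1833 [ 446.3 -240.1  325.9] [180.    0.  113.9] [-29.6   9.1  86.1  -0.   84.8 -53.5]
```

Call:
send_rows(
  steps=[
    [[0,0,1,-0.25,0.8],[0,0,1,0,0.6],[0,0,0.9,0,0.5],[0,0,0.49,0,0.4],[0,0,0,0,0]],
  ],
)

```text
time_s: 25.6
ee_pos: [443.4, -238.4, 185.8]
ee_rot: [-179.7, -0.5, 115.7]
force: [-0.9, 0.8, 0.0]
gripper_width: 49.1
gripper_force: 0.0
```

Call:
send_rows(
  steps=[
    [[0,0,0,0,0],[0,0,0,0,0],[0,0,0,0,0],[0,0,0,0,0],[0,0,0,0,0]],
  ],
)

```text
time_s: 26.02
ee_pos: [446.9, -240.5, 191.9]
ee_rot: [179.9, 0.2, 115.7]
force: [0.8, -0.6, 0.0]
gripper_width: 19.7
gripper_force: 25.0
```

Call:
send_rows(
  steps=[
    [[0,0,0,0,0],[0,0,0,0,0]],
  ],
)

```text
time_s: 26.18
ee_pos: [446.9, -240.5, 191.9]
ee_rot: [179.9, 0.2, 115.7]
force: [-0.3, -0.7, 5.8]
gripper_width: 20.3
gripper_force: 25.0
```

Call:
send_rows(
  steps=[
    [[0,0,-0.5,0,0],[0,0,-0.7,0,0],[0,0,-0.3,0.5,0],[0,0,0,0.9,0],[0,0,0,0.9,0]],
  ],
)

```text
time_s: 26.6
ee_pos: [446.3, -240.2, 251.2]
ee_rot: [179.9, 0.1, 99.6]
force: [-0.4, -0.1, -3.4]
gripper_width: 19.9
gripper_force: 25.0
```

Call:
send_rows(
  steps=[
    [[0,0,0,0.8,0],[0,0,0,0.36,0],[0,0,0,0,0],[0,0,0,0,0]],
  ],
)

```text
time_s: 26.93
ee_pos: [445.8, -239.9, 250.0]
ee_rot: [-180.0, -0.0, 92.0]
force: [-0.4, -0.2, -2.1]
gripper_width: 19.7
gripper_force: 25.0
```

Call:
send_rows(
  steps=[
    [[0.75,0.4,0,0.03,0],[0.8,0.5,0,0,0],[0.8,0.5,0,0,0],[0.8,0.5,0,0,0],[0.43,0.5,0,0,0]],
  ],
)

```text
time_s: 27.35
ee_pos: [537.9, -90.6, 250.3]
ee_rot: [-180.0, -0.1, 91.9]
force: [0.8, -1.3, -1.7]
gripper_width: 20.2
gripper_force: 25.0
```

Call:
send_rows(
  steps=[
    [[0,0.5,0,0,0],[0,0,0,0,0],[0,0,0,0,0]],
  ],
)

```text
time_s: 27.6
ee_pos: [557.9, -93.0, 249.6]
ee_rot: [-179.9, 0.0, 91.8]
force: [-0.0, -0.4, -1.9]
gripper_width: 19.9
gripper_force: 25.0
```

Call:
send_rows(
  steps=[
    [[0.02,0.4,0,0,0],[0,0.4,0,0,0],[0,0.4,0,0,0],[0,0.4,0,0,0],[0,0.37,0,0,0]],
  ],
)

```text
time_s: 28.02
ee_pos: [636.0, -91.0, 250.3]
ee_rot: [-179.9, 0.0, 91.7]
force: [-0.4, -0.2, -1.1]
gripper_width: 19.9
gripper_force: 25.0
```

Call:
send_rows(
  steps=[
    [[0,0,0,0,0],[0,0,0,0,0],[0,0,0,0,0]],
  ],
)

```text
time_s: 28.27
ee_pos: [635.0, -90.7, 250.2]
ee_rot: [-179.9, -0.0, 91.7]
force: [-0.4, -0.2, -2.5]
gripper_width: 20.1
gripper_force: 25.0
```

Call:
send_rows(
  steps=[
    [[0,0.04,0.3,0,0],[0,0,0.2,0,0],[0,0,0,0,0],[0,0,0.1,0,0],[0,0,0,0,0]],
  ],
)

```text
time_s: 28.68
ee_pos: [637.1, -90.2, 226.2]
ee_rot: [-179.9, -0.0, 91.7]
force: [-0.6, 0.1, -1.4]
gripper_width: 19.8
gripper_force: 25.0
```

Call:
send_rows(
  steps=[
    [[0,0,0.04,0,0],[0,0,0,0,0],[0,0,0,0,0]],
  ],
)

```text
time_s: 28.93
ee_pos: [637.0, -90.2, 225.7]
ee_rot: [-179.9, 0.0, 91.7]
force: [-4.9, -0.2, 4.8]
gripper_width: 19.9
gripper_force: 25.0
```

Call:
send_rows(
  steps=[
    [[0,0,0.03,0,0],[0,0,0,0,0],[0,0,0,0,0]],
  ],
)

```text
time_s: 29.18
ee_pos: [636.8, -90.2, 225.4]
ee_rot: [-179.9, 0.0, 91.7]
force: [-6.7, -0.0, 8.5]
gripper_width: 19.9
gripper_force: 25.0
```

Call:
send_rows(
  steps=[
    [[0,0,-0.05,0,0.6],[0,0,0,0,0.6],[0,0,0,0,0.6],[0,0,0,0,0.6],[0,0,-0.5,0,0.6]],
  ],
)

```text
time_s: 29.6
ee_pos: [636.3, -89.8, 241.3]
ee_rot: [-179.5, -0.1, 91.7]
force: [0.1, 0.1, -0.5]
gripper_width: 50.2
gripper_force: 0.0
```

Call:
send_rows(
  steps=[
    [[0,0,-1,0,0.6],[0,0,-0.5,0,0.6],[-0.9,0,0,0,0.6],[-1,0,0,0,0.6],[-0.95,-0.01,0,0,0.6]],
  ],
)

```text
time_s: 30.02
ee_pos: [641.7, -205.0, 306.1]
ee_rot: [179.9, 0.1, 91.8]
force: [0.0, 0.5, -0.2]
gripper_width: 54.5
gripper_force: 0.0
```

Call:
send_rows(
  steps=[
    [[0,0,0,0,0.6],[0,0,0,0,0.6]],
  ],
)

```text
time_s: 30.18
ee_pos: [641.1, -206.0, 304.6]
ee_rot: [-180.0, -0.0, 91.5]
force: [-0.6, 0.4, -0.0]
gripper_width: 54.9
gripper_force: 0.0
```

```bash
python3 m.py; python3 -c "
from h import *
f=grab('side','s2')
f=grab('scene','c2')
cv2.imwrite('pics/s2b.png',cv2.resize(cv2.imread('pics/s2.png')[110:330,180:460],None,fx=2.5,fy=2.5))"
```

```text
carrier grip [567.5 124.6] n 43 zmax 228.2752274143461 hub [566.9 125.5] hubang 0.6432108283042908 panel 49.91857666681793
above rail (y hist 10mm): [(-220, 58), (-210, 51), (-200, 55), (-190, 12), (-110, 7), (-100, 21), (-90, 35), (-80, 36), (-60, 35), (-50, 55), (-40, 57), (-30, 40), (-10, 28), (0, 49), (10, 58), (20, 55), (40, 26), (50, 52), (60, 49), (70, 9)]
30.2833 [ 641.2 -203.5  305.1] [-180.    -0.    91.7] [-18.6  25.7  65.4   0.   89.  -20.3]
```

View pics/s2b.png

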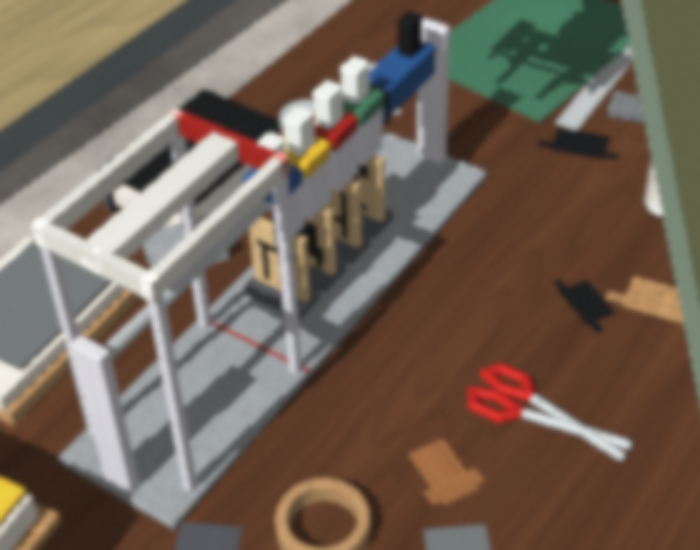

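Side crop: all four carriers hang in a row on the rail, heads at (270,150)–(355,75), pusher sleeve behind green one. Grip handle and push.

Call:
send_rows(
  steps=[
    [[-0.015,-0.035,0.9,0,0.6],[0,0,0.9,0,0.6],[0,0,0.42,0,0.6],[0,0,0,0,0],[0,0,0,0,0]],
  ],
  squeeze=20,
)

```text
time_s: 30.8
ee_pos: [639.7, -203.5, 216.6]
ee_rot: [-179.9, -0.0, 91.8]
force: [0.3, 0.7, 1.0]
gripper_width: 44.4
gripper_force: 0.0
```

Call:
send_rows(
  steps=[
    [[0,0,0,0,0],[0,0,0,0,0],[0,0,0,0,0],[0,0,0,0,0],[0,0,0,0,0]],
  ],
)

```text
time_s: 31.22
ee_pos: [639.7, -204.9, 218.5]
ee_rot: [179.9, 0.0, 91.7]
force: [-2.0, -0.2, 6.2]
gripper_width: 19.6
gripper_force: 20.0
```

Call:
send_rows(
  steps=[
    [[0,0,0,0,0],[0,0,0,0,0]],
  ],
)

```text
time_s: 31.38
ee_pos: [639.7, -204.9, 218.5]
ee_rot: [179.9, 0.0, 91.7]
force: [-1.9, 0.8, 5.9]
gripper_width: 19.8
gripper_force: 20.0
```

Call:
send_rows(
  steps=[
    [[0.15,0,0,0,0],[0.25,0,0,0,0],[0.25,0,0,0,0],[0.25,0,0,0,0],[0.25,0,0,0,0]],
  ],
)

```text
time_s: 31.8
ee_pos: [638.4, -161.2, 218.5]
ee_rot: [179.9, 0.3, 91.7]
force: [-1.0, -5.4, 4.4]
gripper_width: 19.8
gripper_force: 20.0
```

Call:
send_rows(
  steps=[
    [[0.25,0,0,0,0],[0.25,0,0,0,0],[0.25,0,0,0,0],[0.25,0,0,0,0],[0.25,0,0,0,0]],
  ],
)

```text
time_s: 32.22
ee_pos: [637.0, -111.3, 218.5]
ee_rot: [179.9, 0.3, 91.7]
force: [-2.1, -7.1, 4.9]
gripper_width: 20.4
gripper_force: 20.0
```

Call:
send_rows(
  steps=[
    [[0.25,0,0,0,0],[0.25,0,0,0,0],[0.25,0,0,0,0],[0.25,0,0,0,0],[0.25,0,0,0,0]],
  ],
)

```text
time_s: 32.63
ee_pos: [635.5, -61.2, 218.5]
ee_rot: [179.9, 0.3, 91.7]
force: [-1.7, -5.7, 6.0]
gripper_width: 19.7
gripper_force: 20.0
```

Call:
send_rows(
  steps=[
    [[0.25,0,0,0,0],[0.25,0,0,0,0],[0.25,0,0,0,0],[0.25,0,0,0,0],[0.25,0,0,0,0]],
  ],
)

```text
time_s: 33.05
ee_pos: [634.0, -11.1, 218.5]
ee_rot: [179.9, 0.3, 91.7]
force: [-0.9, -6.3, 5.5]
gripper_width: 20.2
gripper_force: 20.0
```

Call:
send_rows(
  steps=[
    [[0.25,0,0,0,0],[0.25,0,0,0,0],[0.25,0,0,0,0],[0.25,0,0,0,0],[0.15,0,0,0,0]],
  ],
)

```text
time_s: 33.47
ee_pos: [632.6, 35.8, 218.5]
ee_rot: [179.9, 0.2, 91.7]
force: [-1.4, -6.7, 5.8]
gripper_width: 20.0
gripper_force: 20.0
```

Call:
send_rows(
  steps=[
    [[0.1,0,0,0,0],[0.07,0,0,0,0],[0,0,0,0,0],[0,0,0,0,0]],
  ],
)

```text
time_s: 33.8
ee_pos: [632.4, 42.6, 218.5]
ee_rot: [179.9, 0.2, 91.7]
force: [-1.0, -2.1, 6.6]
gripper_width: 19.9
gripper_force: 20.0
```

Call:
send_rows(
  steps=[
    [[0.06,0,0,0,0],[0,0,0,0,0],[0,0,0,0,0]],
  ],
)

```text
time_s: 34.05
ee_pos: [632.3, 44.4, 218.5]
ee_rot: [179.9, 0.2, 91.7]
force: [-1.2, -4.6, 6.4]
gripper_width: 19.9
gripper_force: 20.0
```

Call:
send_rows(
  steps=[
    [[0.04,0,0,0,0],[0,0,0,0,0],[0,0,0,0,0]],
  ],
)

```text
time_s: 34.3
ee_pos: [632.3, 45.0, 218.5]
ee_rot: [179.9, 0.3, 91.7]
force: [-2.3, -7.3, 6.6]
gripper_width: 20.0
gripper_force: 20.0
```

Call:
send_rows(
  steps=[
    [[0.05,0,0,0,0],[0,0,0,0,0],[0,0,0,0,0]],
  ],
)

```text
time_s: 34.55
ee_pos: [632.3, 45.1, 218.4]
ee_rot: [179.9, 0.5, 91.7]
force: [-1.3, -11.4, 6.4]
gripper_width: 20.2
gripper_force: 20.0
```

Call:
send_rows(
  steps=[
    [[0.04,0,0,0,0],[0,0,0,0,0],[0,0,0,0,0]],
  ],
)

```text
time_s: 34.8
ee_pos: [632.3, 45.3, 218.4]
ee_rot: [179.9, 0.7, 91.7]
force: [-1.2, -14.7, 5.3]
gripper_width: 20.1
gripper_force: 20.0
```

```bash
python3 m.py; python3 -c "
from h import *
f=grab('side','s3')
cv2.imwrite('pics/s3b.png',cv2.resize(cv2.imread('pics/s3.png')[110:330,180:460],None,fx=2.5,fy=2.5))"
```

```text
carrier grip [565.3 129.7] n 30 zmax 228.75240503305668 hub [585.5 131.2] hubang 3.7141664028167725 panel 42.32363543420427
above rail (y hist 10mm): [(20, 35), (30, 65), (40, 42), (50, 56), (60, 51), (140, 25), (150, 30), (160, 50), (180, 21), (190, 36), (200, 46), (210, 20), (220, 17), (230, 40), (240, 46), (250, 45), (260, 6), (270, 12), (280, 14), (290, 65)]
34.9 [632.3  45.3 218.4] [179.9   0.7  91.7] [ 3.4 23.5 81.  -0.7 75.4  1.9]
```

View pics/s3b.png

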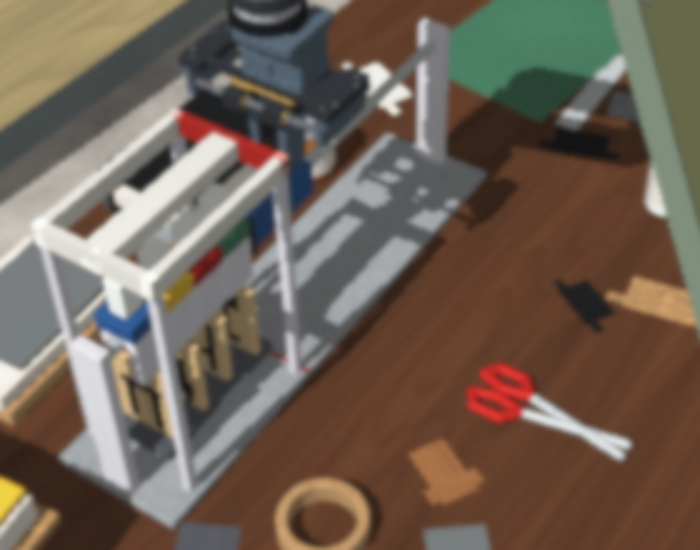

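At forward stop (14 N); all carriers are inside the hood, blue leading at (125,320). Draw back.

Call:
send_rows(
  steps=[
    [[-0.25,0,0,0,0],[-0.4,0,0,0,0],[-0.5,0,0,0,0],[-0.5,0,0,0,0],[-0.5,0,0,0,0]],
  ],
)

```text
time_s: 35.37
ee_pos: [634.7, -34.4, 218.4]
ee_rot: [179.9, -0.1, 91.7]
force: [-1.0, 2.3, 6.3]
gripper_width: 20.1
gripper_force: 20.0
```

Call:
send_rows(
  steps=[
    [[-0.5,0,0,0,0],[-0.5,0,0,0,0],[-0.5,0,0,0,0],[-0.5,0,0,0,0],[-0.5,0,0,0,0]],
  ],
)

```text
time_s: 35.78
ee_pos: [637.6, -134.7, 218.4]
ee_rot: [179.9, -0.1, 91.7]
force: [0.1, 1.9, 5.9]
gripper_width: 19.9
gripper_force: 20.0
```

Call:
send_rows(
  steps=[
    [[-0.5,0,0,0,0],[-0.4,0,0,0,0],[-0.3,0,0,0,0],[-0.2,0,0,0,0],[-0.1,0,0,0,0]],
  ],
)

```text
time_s: 36.2
ee_pos: [639.4, -195.4, 218.4]
ee_rot: [179.9, 0.0, 91.7]
force: [-0.4, 1.7, 5.9]
gripper_width: 20.3
gripper_force: 20.0
```

Call:
send_rows(
  steps=[
    [[0,0,0,0,0],[0,0,0,0,0]],
  ],
)

```text
time_s: 36.37
ee_pos: [639.4, -195.5, 218.4]
ee_rot: [179.9, 0.1, 91.7]
force: [-1.3, -1.7, 4.9]
gripper_width: 20.0
gripper_force: 20.0
```

Call:
send_rows(
  steps=[
    [[-0.12,0,0,0,0],[-0.08,0,0,0,0],[0,0,0,0,0],[0,0,0,0,0]],
  ],
)

```text
time_s: 36.7
ee_pos: [639.7, -203.0, 218.4]
ee_rot: [179.9, 0.1, 91.7]
force: [-1.5, -1.3, 5.2]
gripper_width: 20.3
gripper_force: 20.0
```

Call:
send_rows(
  steps=[
    [[-0.06,0,0,0,0],[0,0,0,0,0],[0,0,0,0,0]],
  ],
)

```text
time_s: 36.95
ee_pos: [639.7, -204.6, 218.4]
ee_rot: [179.9, 0.0, 91.7]
force: [-1.8, 0.7, 6.1]
gripper_width: 20.0
gripper_force: 20.0
```

Call:
send_rows(
  steps=[
    [[-0.06,0,0,0,0],[0,0,0,0,0],[0,0,0,0,0]],
  ],
)

```text
time_s: 37.2
ee_pos: [639.7, -204.7, 218.4]
ee_rot: [179.9, -0.2, 91.7]
force: [-1.6, 5.8, 6.1]
gripper_width: 20.1
gripper_force: 20.0
```

At the parking stop. Release, rise, retreat and check.

Call:
send_rows(
  steps=[
    [[0.03,0,0,0,0.6],[0,0,0,0,0.6],[0,0,0,0,0.6],[0,0,0,0,0.6],[0,0,-0.5,0,0.6]],
  ],
)

```text
time_s: 37.62
ee_pos: [637.7, -205.6, 232.4]
ee_rot: [-179.5, -0.2, 91.7]
force: [-0.3, -0.0, -1.5]
gripper_width: 50.2
gripper_force: 0.0
```

Call:
send_rows(
  steps=[
    [[0,0,-1,0,0.6],[0,0,-1,0,0.6],[0,-1,0,0,0.6],[0,-1,0,0,0.6],[0,-1,0,0,0.6]],
  ],
)

```text
time_s: 38.03
ee_pos: [519.1, -210.0, 317.0]
ee_rot: [179.9, 0.1, 91.8]
force: [-0.2, -0.3, -0.4]
gripper_width: 55.0
gripper_force: 0.0
```

Call:
send_rows(
  steps=[
    [[0,-1,0,0,0.6],[0,0,0,0,0.6],[0,0,0,0,0.6]],
  ],
)

```text
time_s: 38.28
ee_pos: [478.3, -211.0, 317.5]
ee_rot: [179.9, 0.0, 91.6]
force: [0.1, -0.7, -0.1]
gripper_width: 54.3
gripper_force: 0.0
```

```bash
python3 m.py; python3 - <<'E'
from h import *
f=grab('side','s4'); g=grab('scene')
cv2.imwrite('pics/s4b.png',cv2.resize(cv2.imread('pics/s4.png')[110:330,180:460],None,fx=2.5,fy=2.5))
for im in (f,g):
    hsv=cv2.cvtColor(im['pixels'],cv2.COLOR_RGB2HSV);P=cloud(im);H,S,V=cv2.split(hsv)
    for k,m in {'blue':(H>100)&(H<125)&(S>130),'green':(H>45)&(H<95)&(S>70),'yellow':(H>20)&(H<32)&(S>150),'red':((H<6)|(H>174))&(S>150)}.items():
        q=P[m&(P[...,2]>193)&(P[...,2]<220)&(abs(P[...,0]-627)<35)&(P[...,1]>115)&(P[...,1]<330)]
        if len(q)>5: print(k,len(q),np.percentile(q[:,1],[2,50,98]))
A=np.vstack([cloud(f).reshape(-1,3),cloud(g).reshape(-1,3)])
for nm,c in {'glue':(357,-350),'jar':(775,-155),'pot':(361,402)}.items():
    p=A[(np.hypot(A[:,0]-c[0],A[:,1]-c[1])<50)&(A[:,2]>60)&(A[:,2]<130)]; print(nm,len(p),p.mean(0),p[:,2].max())
E
```

```text
carrier grip [567.7 126. ] n 44 zmax 228.9581785703042 hub [586.1 132.2] hubang 20.333940505981445 panel 38.28677788856886
above rail (y hist 10mm): [(-220, 55), (-210, 54), (-200, 47), (-190, 16), (130, 24), (140, 40), (150, 34), (160, 54), (180, 18), (190, 35), (200, 51), (210, 19), (220, 18), (230, 40), (240, 44), (250, 44), (270, 15), (280, 16), (290, 61)]
38.3833 [ 480.6 -211.2  317.1] [179.9   0.   91.7] [-25.   10.9  85.1   0.   83.9 -26.7]
blue 153 [282.02875891 302.6193885  308.25352442]
green 56 [134.44468919 152.13891761 169.44112423]
yellow 64 [222.27512595 238.97404776 255.82227964]
red 60 [179.13628668 199.06233328 214.77014334]
blue 27 [268.17453405 285.6743169  300.49060226]
green 107 [127.6869261  135.40339647 167.06535341]
yellow 38 [219.73555973 236.73846328 259.56561387]
glue 563 [ 358.62361446 -348.77915965   88.6261817 ] 126.88199696723836
jar 847 [ 773.21880384 -157.71318645   76.94611895] 91.75783833934088
pot 1009 [360.202434   400.698242    81.22418375] 100.01292599409294
```

View pics/s4b.png

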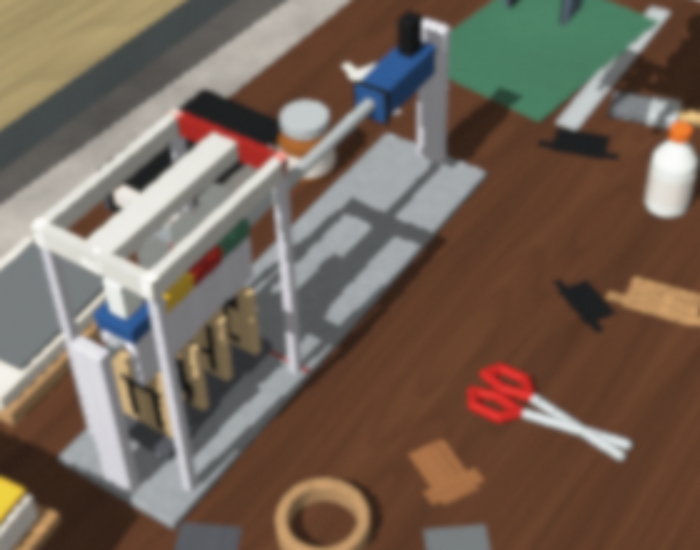

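All four carriers hang inside the hood (y about 130–308, hood 120–315), the pusher is parked at (400,75), and the bystanders are in place.

```bash
python3 -c "
from workcell import env
print(env.job_done())"
```

```text
the job is handed in; nothing more can be done
None
```

The job is handed in: all four carriers hang inside the hood past the red bar, the pusher is back at its parking stop, and the glue bottle, varnish jar and pencil pot stand where they were; no verdict was returned.

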